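# Free the stuck carriage of a laser axis and run it home

### The job

This spare axis of the laser cutter has been in store: take the plastic transport clip off its rail and put it in the steel parts tray. Then push the carriage, which dried grease has stuck fast, along the rail until it breaks free, and run it on gently until its striker pin has pressed in the sprung end stop hidden inside the white hood; leave it resting there. Do not ram the stop, and leave the other things on the bench alone.

Things in the scene. Friction and masses are not known exactly. Their poses are not given: they have to be found in the camera images.
- axis: Linear axis, fixed to the bench: aluminium rail, 40 x 40 mm section, 470 mm long, along this body's own y; top face 52 mm above the bench; two steel feet 100 mm across. Origin: on the bench under the rail's middle, z up. At the -y end a white hood, y = -250 to -130 mm, 84 mm wide, 100 mm high, motor on its +x side out to x = 82 mm. Idler end at y = 235 to 280 mm, 65 mm high.
- hood_mouth (a point): Centre of the 16 x 16 mm hole in the hood's +y face, 75 mm above the bench, where the striker pin goes in. The end stop inside is out of sight: a switch plunger which the pin meets 17 to 43 mm past this point towards the axis's -y, a different place each time. It springs in by up to 4 mm (0.2 N to start, 1.8 N fully in), then is solid; its light bracket bends above 12 N.
- carriage: Carriage on the rail: dark steel plate 84 mm across x 70 mm along the rail x 6 mm, top face 64 mm above the bench. Origin: at bench level under the plate's centre; axes as the axis's. It slides towards the hood (-y), 120 to 182 mm to get home. Dried grease holds it for the first 5 to 55 mm: it takes 8 to 14 N to move there, then about 2.5 N once free. It stays where it is left.
- carriage_bracket (a point): Centre of the upright aluminium bracket across the middle of the carriage's plate: 50 mm across the rail, 8 mm thick along it, from 64 to 114 mm above the bench. Its +y face is flat and free: push there, towards -y. On its -y side are two low gussets and the pin's guide block, up to 86 mm above the bench.
- striker: Striker pin: steel rod, 8 mm dia, fixed to the carriage's -y side, along the rail, 75 mm above the bench. Origin: its free end, 95 mm from the carriage's origin towards -y. It is home when it presses the hidden stop's plunger in. It stays so when let go, as the free carriage's drag is more than the plunger's spring.
- clip: Loose transport clip, grey plastic, 50 g: a saddle over the rail between hood and carriage, in the carriage's way. Origin: midway between the feet of its two legs. Saddle 52 mm across the rail, 36 mm along it, 26 mm high (legs 20 mm down the rail's sides, 1 mm play), with an upright tab on it; 60 mm high overall.
- clip_tab (a point): Centre of the clip's tab: 16 mm across the rail, 30 mm along it, 34 mm high; 43 mm above the feet of the legs, 17 mm above the saddle's top.
- tray: Empty steel parts tray, fixed to the bench, open at the top: outside 110 mm (x) x 130 mm (y) x 28 mm high, walls and floor 4 mm. Origin: centre of its underside.
- grease_tub: White grease tub, 62 mm dia, 50 mm high, standing behind the rail. Not to be moved.
- screwdriver: Screwdriver, 190 mm, lying behind the rail. Not to be moved.
- wheel_a: Spare guide wheel, 24 mm dia, 10.5 mm high, lying beside the tray. Not to be moved.
- wheel_b: Second spare guide wheel, the same. Not to be moved.
- spirit_bottle: Cleaning-spirit bottle, 60 mm dia, 150 mm high. Not to be moved.
- spool: Filament spool lying flat, 190 mm dia, 61 mm high. Not to be moved.
- square: Wood-and-steel try square lying flat, about 190 x 150 mm, 12 mm high. Not to be moved.
Things that resemble listed ones, but are neither listed nor needed, are in the scene too. What is shaped like the tray but pink or turquoise is not meant.

How it is judged:
On the way, in this order (a step that is already met when the one before it is completed fails the run):
1. the clip lies in the tray, let go (x of clip_tab in the frame of tray between -0.055 and 0.055 m and y of clip_tab in the frame of tray between -0.065 and 0.065 m and height (world z) of clip_tab below 0.055 m and linear speed of clip below 0.03 m/s and contact force between the fingers and clip below 0.05 N), for 0.2 s.
2. the striker pin presses on the end stop (contact force between striker and anything else above 0.6 N and y of striker in the frame of axis between -0.185 and -0.14 m), for 0.2 s.
At the end, for the whole second after the job is handed in: The clip lies in the tray (its tab's centre inside the tray's outline and lower than 55 mm), and the carriage rests with its striker pin pressing in the hidden sprung end stop (by at least about 1 mm: 0.6 N on the pin, its end 10 to 55 mm inside the hood's face) (all of step 2 and x of clip_tab in the frame of tray between -0.055 and 0.055 m and y of clip_tab in the frame of tray between -0.065 and 0.065 m and height (world z) of clip_tab below 0.055 m and linear speed of clip below 0.03 m/s and linear speed of carriage below 0.005 m/s); the robot touches nothing.
It fails at once if the end stop is rammed: more than 12 N on the striker pin (contact force between striker and anything else above 12 N).
It fails at once if another thing on the bench is moved by more than 30 mm (distance of any of grease_tub, screwdriver, wheel_a, wheel_b, spirit_bottle, spool, square from where it was at the start of the episode above 0.03 m).
It also fails if it takes over 72 s, if anything falls off the work surface, if the arm or the gripper's body presses on something with over 40 N, if the wrist force passes 120 N, or if a joint passes its speed limit or range.

### The arm

A 6-joint arm with a two-finger parallel gripper is mounted at the origin on the work surface. World frame = base frame: x ahead of the robot, y to its left, z up, the work surface at z = 0. Lengths are in m, angles in rad, forces in N, time in s.
With the tool pointing down it reaches from about 0.325 to 0.925 m from the base axis. Payload 3.1 kg.
Tool frame: the origin (TCP) lies between the finger pads; the fingertips stand 19 mm ahead of it and the grasp point (between the pads) is the TCP; z points along the fingers, y is the line along which they close (so a half turn about z gives the same grasp; the last joint's range is limited). The gripper opens to 85 mm and grips with 20 to 120 N. Pads are 22 mm wide; open, the fingers measure 114 mm over their backs; the gripper's body (76 mm by 85 mm) begins 54 mm behind the grasp point. The pads swing forward as they close: fully open they stand 13 mm farther back than shut.
Start: joints at [1.073, 0.217, 1.613, -0, 1.311, -0.112], TCP at [0.235, 0.579, 0.25] pointing down, gripper open.
Joint ranges: [-2.75, 2.75], [-0.78, 2.1], [0.31, 2.55], [-1.13, 4.27], [0.13, 2.63], [-2.58, 2.58]. Speed limits (rad/s): [2.79, 2.79, 3.14, 3.14, 3.14, 3.14].

### API

Orientations are given as a unit quaternion [w, x, y, z].
In Python, from rig import arm gives the robot as it stands.
- The arm moves only by the shell command python3 -m inch 'ROWS'. ROWS is a JSON object of lists of equal length, an entry for each row: "delta_pos": the shift along the tool's x, y, z as a fraction of full scale, a list of three; "delta_rot": the turn, a rotation vector about the tool's x, y, z as a fraction of full scale, a list of three; "fingers": the opening, from 0 (shut) to 1 (fully open). A call has 1 to 20 rows; each row shifts and turns the commanded pose from where the row before left it, along the tool's axes as they then stand; what a row does not reach is not made up. Full scale, the value 1, is 0.03 m for a shift and 0.12 rad for a turn. A row lasts 1/8 s, in which the tool goes at most 62.5 mm and 10.7 degrees, less where a joint would pass 70% of its speed; a pose out of reach is approached as far as the arm can. A call with a number of a shift or a turn outside -1 to 1 is refused whole. A call with a gripper value outside its range is refused whole. The fingers move at their own pace and stop on an object; the grip force is fixed at half the most. Time passes only in rows, so rows that do not move let the fingers close. It gives the time, the measured TCP pose, the force, the opening and the grip force at its end, in the units of the state.
- arm.get_state(): the state, without advancing time (a new reading comes with each control period).
- arm.read_camera(name): name is "side" or "top"; returns a dict with "color" (400x640x3 uint8, red, green, blue), "z_map" (400x640 float32, m along the optical axis (not along the pixel's ray), 0 where there is no reading), "mtx" (3x3 intrinsics, pixels), "rvec" (rotation vector, rad) and "tvec" (3), from world to camera coordinates, as OpenCV has them. Camera axes: x right, y down, z forward; pixel columns grow to the right and rows downward; lengths in m; the calibration is good to about 2 mm. A picture is of the moment at which its call begins.
- arm.hand_in(): hands the job in; it is judged then, once.
The state is a dict: "t": time; "joints": joint angles; "qd": joint speeds; "joint_torque": joint torques, N m; "ee_pos": TCP position; "tool_rot": TCP orientation; "ft_force": force on the tool from outside, world axes, zero at the start; "torque": the same for the moment, N m; "width": finger opening in m; "grasp_force": force on a finger pad.
Only numpy, scipy, OpenCV 4.12 (cv2) and the standard library are available. Lean on these libraries where they do the work, as an engineer would, in place of code of your own. Each camera call takes 0.05 s, during which the arm holds its last target. There are 200 camera calls.

## Working session

There is one attempt and no reset: what is moved stays moved. The work goes in short steps, Python scripts to look and compute and a shell command to move; the robot and the scene stay as the last step left them, time stands still between calls to the robot, and variables do not carry over. Pictures are saved under pics/ and viewed, at most 10 in all, crops included, and the job is handed in when it is done.

```bash
mkdir -p pics; ls; cat > h.py <<'E'
import numpy as np, cv2
from rig import arm
def cam(n,save=None):
    d=arm.read_camera(n)
    if save: cv2.imwrite('pics/'+save,d['color'][:,:,::-1])
    R=cv2.Rodrigues(np.array(d['rvec'],float))[0]; t=np.array(d['tvec'],float).ravel()
    z=d['z_map']; K=np.array(d['mtx']); v,u=np.mgrid[:400,:640]
    P=np.stack([(u-K[0,2])/K[0,0]*z,(v-K[1,2])/K[1,1]*z,z],-1)
    W=(P-t)@R; W[z==0]=np.nan
    return d['color'],W
E
python3 - <<'E'
from h import *
for n in('top','side'):
    c,W=cam(n,n+'0.png'); np.savez('%s0.npz'%n,c=c,W=W)
s=arm.get_state();print(s)
E
```

```text
pics
{'t': 0.1, 'joints': array([ 1.07280678e+00,  2.17738101e-01,  1.61480633e+00,  1.62600338e-06,
        1.31131483e+00, -1.12202874e-01]), 'qd': array([-0.00171293, -0.00208905, -0.00336528, -0.00017631,  0.00089322,
        0.0013111 ]), 'joint_torque': array([-5.29102617e-04, -3.98071325e+01, -3.04968953e+01, -2.01946009e-04,
        4.18878495e-03,  7.16876116e-06]), 'ee_pos': array([0.23481825, 0.57844207, 0.24904492]), 'tool_rot': array([-3.41176483e-04,  1.91699450e-01,  9.81453023e-01, -1.08072908e-03]), 'ft_force': array([-0.84838806, -0.41740749, -1.02300173]), 'torque': array([ 0.02044075,  0.02000631, -0.00642   ]), 'grasp_force': 0.0, 'width': 0.08520386678287326}
```

View pics/top0.png

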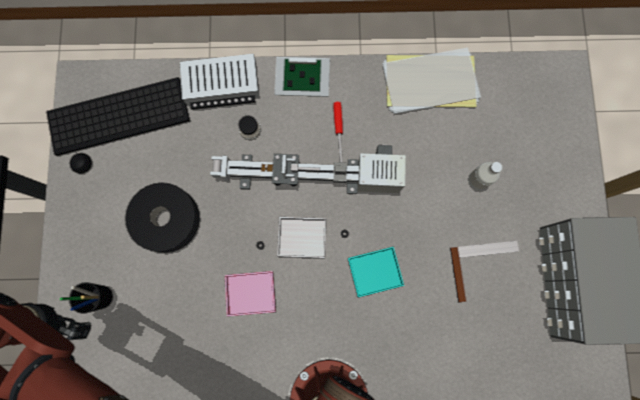

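View pics/side0.png

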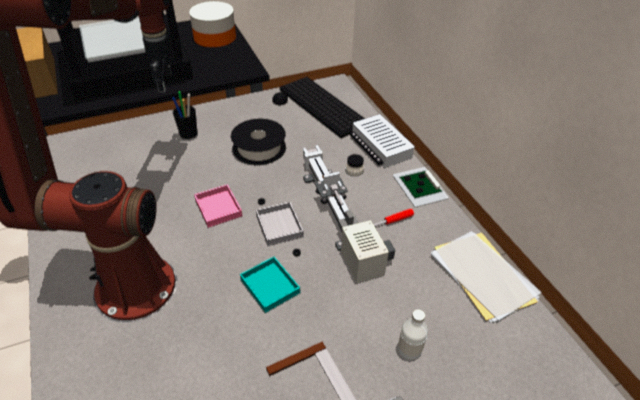

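The top view shows the rail running from the idler (218,167) to the hood (383,170), with the carriage at about (286,169), the clip probably near (342,172), and the steel tray at (302,238). Next I'll measure these points.

```bash
python3 - <<'E'
from h import *
for n in('top','side'):
    f=np.load(n+'0.npz');c,W=f['c'],f['W']
    x,y,z=W[...,0],W[...,1],W[...,2]
    def rep(nm,m):
        p=W[m]; 
        if len(p)<3: print(n,nm,len(p));return
        r=cv2.minAreaRect((p[:,:2]*1000).astype(np.float32)); print(n,nm,len(p),p.mean(0).round(4),p[:,2].max().round(3),'rect',np.round(r[0],1),np.round(r[1],1),round(r[2],2))
    if n=='top':
        v,u=np.mgrid[:400,:640]; B=lambda a,b,cc,d:(u>a)&(u<b)&(v>cc)&(v<d)
        rep('hood',B(340,415,135,205)&(z>.094)&(z<.106))
        rep('tray',B(265,338,205,270)&(z>.018)&(z<.036))
        rep('bracket',B(262,315,145,195)&(z>.10)); rep('plate',B(262,315,145,195)&(z>.058)&(z<.07))
        rep('rail',B(215,355,150,190)&(z>.048)&(z<.056))
        rep('idler',B(200,240,145,190)&(z>.059)&(z<.07))
        X0=[x[170,383],y[170,383]]
        crop=cv2.resize(c[130:215,200:420],None,fx=3.6,fy=3.6,interpolation=cv2.INTER_CUBIC); cv2.imwrite('pics/crop.png',crop[:,:,::-1])
        rep('clip?',B(315,360,150,190)&(z>.058)&(z<.094)); 
        for vv in(160,165,168,170,172,175,180): print(vv,[int(q*1000) if q==q else -1 for q in z[vv,325:365]])
    else:
        cv2.imwrite('pics/crops.png',cv2.resize(c[130:290,280:440],None,fx=3.6,fy=3.6,interpolation=cv2.INTER_CUBIC)[:,:,::-1])
E
```

```text
top hood 1400 [ 0.5984 -0.1526  0.1003] 0.106 rect [ 601.2 -129.4] [168.8  86.2] 86.16
top tray 288 [0.431  0.0701 0.0273] 0.036 rect [431.1  67.4] [129.8 110.5] 86.79
top bracket 67 [0.6167 0.1082 0.1131] 0.12 rect [616.3 108.8] [ 8.7 50.4] 86.09
top plate 543 [0.6138 0.1107 0.0644] 0.07 rect [616.   95.4] [135.   83.7] 87.47
top rail 1096 [0.6152 0.1084 0.0522] 0.056 rect [615.8 107.4] [382.4  55.3] 86.73
top idler 228 [0.6278 0.2889 0.0642] 0.07 rect [627.2 290.9] [43.1 57.5] 87.29
top clip? 207 [ 0.6015 -0.0451  0.0715] 0.094 rect [603.1 -36.6] [117.3  82.8] 88.94
160 [-4, -2, -1, 3, -2, -1, -3, -1, 2, 0, 3, 2, 0, 0, 0, 18, 15, 1, 2, 2, 0, 0, -1, 6, 16, 12, 12, 11, 15, 9, 16, 15, 8, 45, 87, 103, 100, 100, 103, 98]
165 [55, 49, 49, 52, 48, 50, 48, 55, 58, 50, 58, 61, 59, 58, 58, 63, 54, 63, 52, 60, 58, 59, 8, 11, 12, 13, 9, 13, 14, 9, 12, 7, 14, 47, 89, 103, 97, 94, 101, 100]
168 [51, 56, 46, 52, 50, 50, 53, 54, 56, 75, 89, 96, 98, 93, 89, 90, 92, 94, 91, 89, 93, 53, 54, 49, 49, 56, 51, 57, 51, 50, 51, 55, 53, 54, 96, 99, 98, 102, 104, 102]
170 [52, 54, 53, 55, 53, 53, 51, 52, 64, 87, 93, 88, 94, 91, 92, 91, 88, 96, 92, 89, 94, 49, 52, 53, 59, 48, 55, 57, 52, 49, 54, 52, 54, 54, 96, 104, 103, 104, 98, 97]
172 [58, 50, 53, 53, 49, 47, 56, 52, 60, 74, 79, 82, 81, 79, 83, 78, 86, 83, 86, 80, 49, 54, 48, 54, 54, 52, 52, 53, 53, 51, 51, 51, 52, 58, 101, 95, 102, 100, 96, 100]
175 [51, 52, 52, 52, 53, 60, 54, 52, 60, 53, 59, 59, 60, 60, 59, 58, 60, 56, 59, 59, 56, 50, 54, 49, 55, 52, 50, 48, 55, 53, 53, 54, 50, 63, 102, 100, 102, 100, 97, 105]
180 [35, 35, 33, 33, 33, 32, 37, 32, 59, 59, 58, 53, 55, 59, 57, 59, 60, 59, 57, 57, 62, 43, 43, 42, 38, 39, 42, 44, 42, 47, 44, 43, 44, 68, 100, 102, 99, 99, 101, 101]
```

View pics/crop.png

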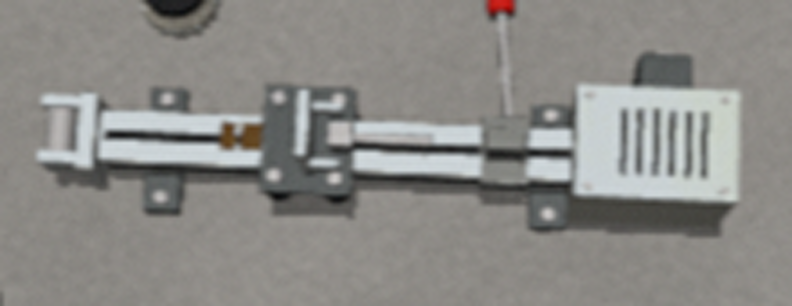

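View pics/crops.png

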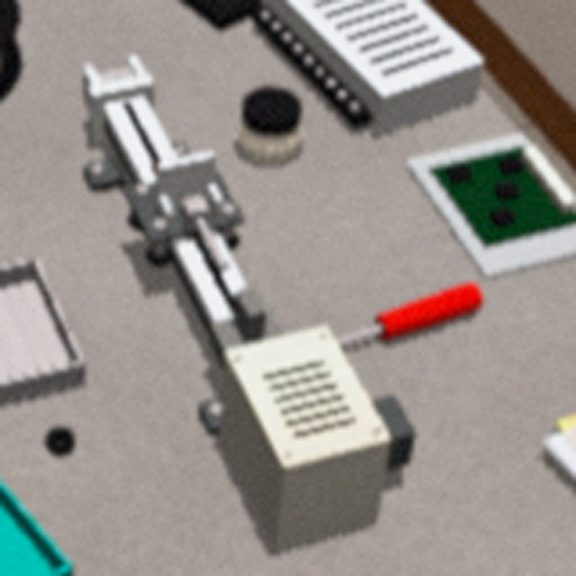

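The crops show the clip's saddle and tab across the rail at about top px (340,170). The bracket is at (284,164), and the pin's end is short of the clip at about (320,168). The screwdriver's tip is near the clip, but low down.

```bash
cat >> h.py <<'E'
from scipy.spatial.transform import Rotation as Ro
def rot(): 
    q=arm.get_state()['tool_rot']; return Ro.from_quat([q[1],q[2],q[3],q[0]])
def go(target,yaw):
    """turn (units of .12 rad, tool axes) and then shift (units of .03 m, final tool axes); tool y at yaw"""
    y=np.array([np.cos(yaw),np.sin(yaw),0]); z=np.array([0,0,-1.]); Rt=Ro.from_matrix(np.c_[np.cross(y,z),y,z])
    dr=(rot().inv()*Rt).as_rotvec()/.12
    d=Rt.inv().apply(np.array(target)-arm.get_state()['ee_pos'])/.03
    print('turn',dr.round(2),'shift',d.round(2))
E
python3 - <<'E'
from h import *
f=np.load('top0.npz');W=f['W'];v,u=np.mgrid[:400,:640];z=W[...,2]
m=(u>332)&(u<348)&(v>163)&(v<176)&(z>.085)&(z<.1); p=W[m]
tab=p.mean(0);print('tab',len(p),tab,np.ptp(p,0)); print(cv2.minAreaRect((p[:,:2]*1000).astype(np.float32)))
f=np.load('side0.npz');Ws=f['W'];x,y,z=[Ws[...,i] for i in range(3)]
def rep(n,m):
    p=Ws[m];r=cv2.minAreaRect((p[:,:2]*1000).astype(np.float32));print(n,len(p),p.mean(0).round(3),r)
rep('tray',(abs(x-.431)<.08)&(abs(y-.067)<.09)&(z>.018)&(z<.033))
rep('tab',(abs(x-tab[0])<.02)&(abs(y-tab[1])<.03)&(z>.085)&(z<.097))
rep('brk',(abs(x-.616)<.04)&(abs(y-.108)<.03)&(z>.105)&(z<.12))
rep('hood',(abs(x-.6)<.06)&(abs(y+.15)<.09)&(z>.094)&(z<.106))
go([tab[0],tab[1],.18],np.deg2rad(-3.7))
E
```

```text
tab 69 [ 0.6053794  -0.04258109  0.09242019] [0.01588924 0.02973629 0.01250339]
((605.4357299804688, -41.401573181152344), (29.515411376953125, 15.952754020690918), 88.71985626220703)
tray 312 [0.43  0.057 0.024] ((430.236083984375, 61.11500549316406), (136.5045928955078, 112.19124603271484), 86.95081329345703)
tab 52 [ 0.605 -0.047  0.09 ] ((605.4015502929688, -46.575531005859375), (32.36594009399414, 16.195831298828125), 83.54560852050781)
brk 58 [0.615 0.103 0.111] ((615.560546875, 104.4817886352539), (14.594705581665039, 51.305606842041016), 87.90042877197266)
hood 1097 [ 0.597 -0.161  0.099] ((597.9854125976562, -157.7550048828125), (126.50289154052734, 86.0106201171875), 86.34318542480469)
turn [-2.000e-02  1.000e-02  1.041e+01] shift [-19.86  13.66   2.3 ]
```

```bash
python3 -m inch '{"delta_pos":[[0,0,0],[0,0,0],[0,0,0],[0,0,0],[0,0,0],[0,0,0],[0,0,0],[0,0,0],[0,0,0],[0,0,0],[0,0,0]],"delta_rot":[[0,0,1],[0,0,1],[0,0,1],[0,0,1],[0,0,1],[0,0,1],[0,0,1],[0,0,1],[0,0,1],[0,0,1],[0,0,0.4]],"fingers":[1,1,1,1,1,1,1,1,1,1,1]}'
python3 -m inch '{"delta_pos":[[-1,0.7,0],[-1,0.7,0],[-1,0.7,0],[-1,0.7,0],[-1,0.7,0],[-1,0.7,0],[-1,0.7,0],[-1,0.7,0],[-1,0.7,0],[-1,0.7,0],[-1,0.7,0],[-1,0.7,0],[-1,0.7,0],[-1,0.7,0],[-1,0.7,0],[-1,0.7,0],[-1,0.7,0],[-1,0.7,0],[-1,0.7,0],[-0.8,0.4,0]],"delta_rot":[[0,0,0],[0,0,0],[0,0,0],[0,0,0],[0,0,0],[0,0,0],[0,0,0],[0,0,0],[0,0,0],[0,0,0],[0,0,0],[0,0,0],[0,0,0],[0,0,0],[0,0,0],[0,0,0],[0,0,0],[0,0,0],[0,0,0],[0,0,0]],"fingers":[1,1,1,1,1,1,1,1,1,1,1,1,1,1,1,1,1,1,1,1]}'
python3 -c "
from h import *
go([.6055,-.043,.079],np.deg2rad(-3.6))"
```

```text
t: 1.48
ee_pos: [0.2349, 0.5787, 0.2495]
tool_rot: [0.0, 0.73, 0.684, -0.001]
ft_force: [0.1, -0.1, -0.3]
width: 0.0855
grasp_force: 0.0
t: 3.98
ee_pos: [0.6083, -0.0409, 0.2495]
tool_rot: [-0.0, 0.729, 0.684, -0.0]
ft_force: [-0.5, -0.1, 1.1]
width: 0.0854
grasp_force: 0.0
turn [-0.01 -0.   -0.01] shift [-0.07 -0.09  5.68]
```

Descend, close, let it settle, lift.

```bash
python3 -m inch '{"delta_pos":[[-0.07,-0.09,1],[0,0,1],[0,0,1],[0,0,1],[0,0,1],[0,0,0.65],[0,0,0],[0,0,0],[0,0,0],[0,0,0],[0,0,0],[0,0,0],[0,0,0],[0,0,0],[0,0,0]],"delta_rot":[[0,0,0],[0,0,0],[0,0,0],[0,0,0],[0,0,0],[0,0,0],[0,0,0],[0,0,0],[0,0,0],[0,0,0],[0,0,0],[0,0,0],[0,0,0],[0,0,0],[0,0,0]],"fingers":[1,1,1,1,1,1,1,0,0,0,0,0,0,0,0]}'
python3 -m inch '{"delta_pos":[[0,0,-0.5],[0,0,-0.7],[0,0,-1],[0,0,-1],[0,0,-0.5],[0,0,0]],"delta_rot":[[0,0,0],[0,0,0],[0,0,0],[0,0,0],[0,0,0],[0,0,0]],"fingers":[0,0,0,0,0,0]}'
python3 -c "
from h import *
c,W=cam('top');cs,_=cam('side','s1.png')
cv2.imwrite('pics/two.png',np.vstack([cv2.resize(c[120:220,240:400],None,fx=3,fy=3),cv2.resize(cs[130:230,280:440],None,fx=3,fy=3)])[:,:,::-1])
go([.431,.065,.16],np.deg2rad(-3.4))"
```

```text
t: 5.85
ee_pos: [0.6064, -0.0418, 0.0819]
tool_rot: [0.001, 0.729, 0.684, 0.001]
ft_force: [2.4, 0.0, 5.8]
width: 0.0154
grasp_force: 61.1
t: 6.6
ee_pos: [0.6049, -0.0415, 0.1922]
tool_rot: [0.0, 0.729, 0.685, -0.0]
ft_force: [0.6, -0.3, -1.4]
width: 0.0154
grasp_force: 60.9
turn [-0.03 -0.   -0.03] shift [ 3.2  -5.96  1.01]
```

View pics/two.png

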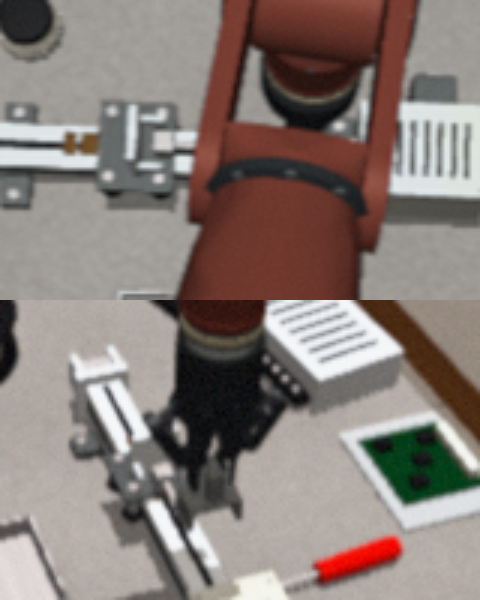

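The side view shows the clip hanging in the fingers, off the rail. Now it goes to the tray.

```bash
python3 -m inch '{"delta_pos":[[0.5,-0.9,0],[0.5,-1,0],[0.5,-1,0],[0.5,-1,0],[0.5,-1,0],[0.5,-0.8,0],[0.2,-0.26,0],[0,0,0],[0,0,0.8],[0,0,1],[0,0,1],[0,0,0.9],[0,0,0.5],[0,0,0],[0,0,0]],"delta_rot":[[0,0,0],[0,0,0],[0,0,0],[0,0,0],[0,0,0],[0,0,0],[0,0,0],[0,0,0],[0,0,0],[0,0,0],[0,0,0],[0,0,0],[0,0,0],[0,0,0],[0,0,0]],"fingers":[0,0,0,0,0,0,0,0,0,0,0,0,0,0,0]}'
python3 -c "
from h import *
c,W=cam('side')
cv2.imwrite('pics/s2.png',cv2.resize(c[140:280,180:340],None,fx=4,fy=4)[:,:,::-1])
go([.431,.065,.055],np.deg2rad(-3.4))"
```

```text
t: 8.57
ee_pos: [0.434, 0.0654, 0.0667]
tool_rot: [0.001, 0.729, 0.684, 0.001]
ft_force: [0.9, 0.3, -1.0]
width: 0.015
grasp_force: 60.9
turn [ 0.02 -0.   -0.03] shift [-0.02 -0.1   0.4 ]
```

View pics/s2.png

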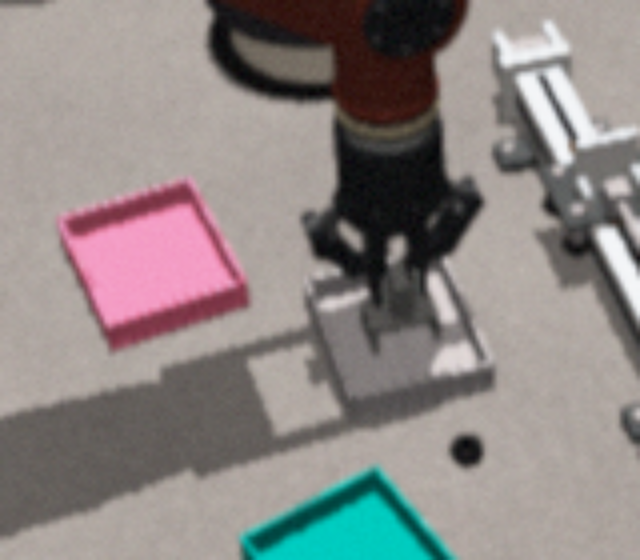

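The clip hangs inside the tray at about (400,310) in the crop. I'll lower it 10 mm more, release and rise.

```bash
python3 -m inch '{"delta_pos":[[0,-0.1,0.2],[0,0,0.15],[0,0,0],[0,0,0]],"delta_rot":[[0,0,0],[0,0,0],[0,0,0],[0,0,0]],"fingers":[0,0,0,0]}'
python3 -m inch '{"delta_pos":[[0,0,0],[0,0,0],[0,0,0],[0,0,0],[0,0,0],[0,0,-0.5],[0,0,-1],[0,0,-1],[0,0,-1],[0,0,-1],[0,0,0]],"delta_rot":[[0,0,0],[0,0,0],[0,0,0],[0,0,0],[0,0,0],[0,0,0],[0,0,0],[0,0,0],[0,0,0],[0,0,0],[0,0,0]],"fingers":[0.6,0.6,0.6,0.6,0.6,0.6,0.6,0.6,0.6,0,0]}'
python3 -c "
from h import *
c,W=cam('side')
x,y,z=[W[...,i] for i in range(3)]
m=(abs(x-.431)<.04)&(abs(y-.065)<.05)&(z>.045)&(z<.1);print('clip top',m.sum(),W[m].mean(0),W[m].min(0),W[m].max(0))
cv2.imwrite('pics/s3.png',cv2.resize(c[140:280,180:340],None,fx=4,fy=4)[:,:,::-1])
a=np.deg2rad(-3.6); ax=np.array([-np.sin(a),np.cos(a),0])
go(np.array([.6165,.107,.18])+.037*ax,a)"
```

```text
t: 9.12
ee_pos: [0.4298, 0.0657, 0.0553]
tool_rot: [0.0, 0.729, 0.685, 0.0]
ft_force: [-0.6, 0.2, 0.2]
width: 0.015
grasp_force: 60.9
t: 10.5
ee_pos: [0.4322, 0.0657, 0.1941]
tool_rot: [0.003, 0.729, 0.684, 0.003]
ft_force: [-0.3, 0.2, 1.0]
width: 0.0153
grasp_force: 0.0
clip top 67 [0.42536987 0.05793291 0.05851079] [0.4176318  0.04400591 0.04525301] [0.43476853 0.08141731 0.06776119]
turn [ 0.03 -0.   -0.  ] shift [3.   6.09 0.4 ]
```

View pics/s3.png

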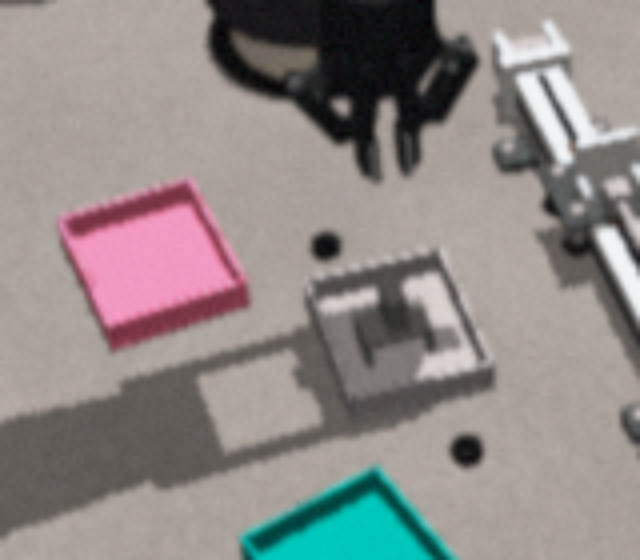

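The clip is standing in the steel tray at crop (395,320), released, and its top is at about 64 mm as expected. Next, the pushing position on the bracket's +y side.

```bash
python3 -m inch '{"delta_pos":[[0.5,1,0],[0.5,1,0],[0.5,1,0],[0.5,1,0],[0.5,1,0],[0.5,1,0],[0,0.1,0],[0,0,1],[0,0,1],[0,0,0.9],[0,0,0]],"delta_rot":[[0,0,0],[0,0,0],[0,0,0],[0,0,0],[0,0,0],[0,0,0],[0,0,0],[0,0,0],[0,0,0],[0,0,0],[0,0,0]],"fingers":[0,0,0,0,0,0,0,0,0,0,0]}'
python3 -c "
from h import *
a=np.deg2rad(-3.6); ax=np.array([-np.sin(a),np.cos(a),0])
go(np.array([.6165,.107,.103])+.02*ax,a)"
```

```text
t: 11.92
ee_pos: [0.6137, 0.1432, 0.0991]
tool_rot: [-0.003, 0.729, 0.684, -0.004]
ft_force: [-0.5, 0.2, 0.2]
width: -0.0001
grasp_force: 0.0
turn [-0.08  0.02 -0.  ] shift [-0.53  0.17 -0.13]
```

```bash
python3 -m inch '{"delta_pos":[[-0.1,0.15,-0.1],[-0.3,0,0],[-0.1,0,0],[-0.1,0,0],[-0.1,0,0],[-0.1,0,0],[-0.1,0,0],[-0.1,0,0]],"delta_rot":[[0,0,0],[0,0,0],[0,0,0],[0,0,0],[0,0,0],[0,0,0],[0,0,0],[0,0,0]],"fingers":[0,0,0,0,0,0,0,0]}'
```

```text
t: 12.92
ee_pos: [0.6208, 0.1166, 0.1066]
tool_rot: [-0.002, 0.729, 0.684, 0.002]
ft_force: [0.5, 7.5, -0.6]
width: -0.0003
grasp_force: 3.7
```

```bash
python3 -m inch '{"delta_pos":[[-0.13,0,0],[-0.13,0,0],[-0.13,0,0],[-0.13,0,0],[-0.13,0,0],[-0.13,0,0],[-0.13,0,0],[-0.13,0,0]],"delta_rot":[[0,0,0],[0,0,0],[0,0,0],[0,0,0],[0,0,0],[0,0,0],[0,0,0],[0,0,0]],"fingers":[0,0,0,0,0,0,0,0]}'
python3 -m inch '{"delta_pos":[[-0.13,0,0],[-0.13,0,0],[-0.13,0,0],[-0.13,0,0],[-0.13,0,0],[-0.13,0,0],[-0.13,0,0],[-0.13,0,0]],"delta_rot":[[0,0,0],[0,0,0],[0,0,0],[0,0,0],[0,0,0],[0,0,0],[0,0,0],[0,0,0]],"fingers":[0,0,0,0,0,0,0,0]}'
python3 -c "
from h import *
c,W=cam('side')
x,y,z=[W[...,i] for i in range(3)]
print(arm.get_state()['ft_force'])
m=(abs(x-.615)<.06)&(y>-.09)&(y<.18)&(z>.059)&(z<.068);print('plate',m.sum(),np.nanpercentile(y[m],[2,50,98]))
cv2.imwrite('pics/s4.png',cv2.resize(c[120:280,260:420],None,fx=3.7,fy=3.7)[:,:,::-1])
"
```

```text
t: 13.92
ee_pos: [0.6187, 0.0823, 0.1063]
tool_rot: [-0.0, 0.729, 0.684, -0.0]
ft_force: [-0.8, 1.9, 2.5]
width: 0.0003
grasp_force: 1.3
t: 14.92
ee_pos: [0.6166, 0.0513, 0.1063]
tool_rot: [-0.0, 0.729, 0.684, -0.0]
ft_force: [-0.6, 2.8, 1.9]
width: -0.0007
grasp_force: 1.3
[-0.2937052   1.81986974  1.84035378]
plate 220 [-0.00455005  0.02011691  0.06641334]
```

View pics/s4.png

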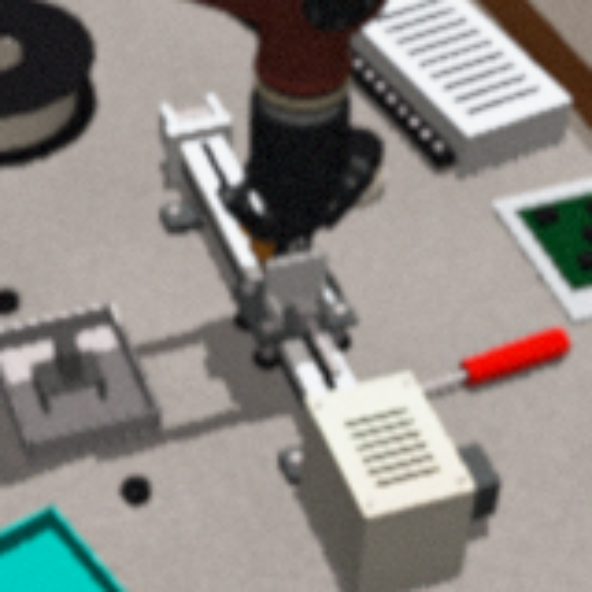

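The carriage has broken free, with the force down to about 2 N. The hood face is at y≈-0.095 and the pin's end at about -0.059, so the stop should be 53 to 79 mm further on. I'll run it 40 mm, then creep.

```bash
python3 -m inch '{"delta_pos":[[-0.13,0,0],[-0.13,0,0],[-0.13,0,0],[-0.13,0,0],[-0.13,0,0],[-0.13,0,0],[-0.13,0,0],[-0.13,0,0],[-0.13,0,0],[-0.1,0,0],[-0.05,0,0],[-0.03,0,0]],"delta_rot":[[0,0,0],[0,0,0],[0,0,0],[0,0,0],[0,0,0],[0,0,0],[0,0,0],[0,0,0],[0,0,0],[0,0,0],[0,0,0],[0,0,0]],"fingers":[0,0,0,0,0,0,0,0,0,0,0,0]}'
python3 -m inch '{"delta_pos":[[-0.03,0,0],[-0.03,0,0],[-0.03,0,0],[-0.03,0,0]],"delta_rot":[[0,0,0],[0,0,0],[0,0,0],[0,0,0]],"fingers":[0,0,0,0]}'
python3 -m inch '{"delta_pos":[[-0.03,0,0],[-0.03,0,0],[-0.03,0,0]],"delta_rot":[[0,0,0],[0,0,0],[0,0,0]],"fingers":[0,0,0]}'
```

```text
t: 16.48
ee_pos: [0.6141, 0.011, 0.1062]
tool_rot: [-0.0, 0.729, 0.684, -0.0]
ft_force: [0.1, 1.6, 0.6]
width: 0.0001
grasp_force: 1.3
t: 16.98
ee_pos: [0.6138, 0.0075, 0.1062]
tool_rot: [-0.0, 0.729, 0.685, -0.0]
ft_force: [-0.9, 2.6, -0.2]
width: -0.0001
grasp_force: 1.3
t: 17.35
ee_pos: [0.6136, 0.0048, 0.1062]
tool_rot: [-0.0, 0.729, 0.684, -0.0]
ft_force: [-0.3, 1.8, 0.2]
width: -0.0002
grasp_force: 1.3
```

grasp_force reads about half the push (1.3 when free), with little noise, so it makes a good contact signal. I'll keep creeping.

```bash
python3 -m inch '{"delta_pos":[[-0.03,0,0],[-0.03,0,0],[-0.03,0,0]],"delta_rot":[[0,0,0],[0,0,0],[0,0,0]],"fingers":[0,0,0]}' | grep -E "ee|force"
python3 -m inch '{"delta_pos":[[-0.03,0,0],[-0.03,0,0]],"delta_rot":[[0,0,0],[0,0,0]],"fingers":[0,0]}' | grep -E "ee|force"
```

```text
ee_pos: [0.6135, 0.002, 0.1062]
ft_force: [-0.3, 3.4, -0.7]
grasp_force: 1.3
ee_pos: [0.6134, 0.0003, 0.1062]
ft_force: [-2.5, 2.8, -0.2]
grasp_force: 1.3
```

```bash
python3 -m inch '{"delta_pos":[[-0.03,0,0],[-0.03,0,0]],"delta_rot":[[0,0,0],[0,0,0]],"fingers":[0,0]}' | grep -E "ee|force"
```

```text
ee_pos: [0.6133, -0.0015, 0.1062]
ft_force: [-0.4, 2.5, -0.1]
grasp_force: 1.3
```

```bash
python3 -m inch '{"delta_pos":[[-0.03,0,0],[-0.03,0,0],[-0.03,0,0]],"delta_rot":[[0,0,0],[0,0,0],[0,0,0]],"fingers":[0,0,0]}' | grep -E "ee|force"
python3 -m inch '{"delta_pos":[[-0.03,0,0],[-0.03,0,0]],"delta_rot":[[0,0,0],[0,0,0]],"fingers":[0,0]}' | grep -E "ee|force"
```

```text
ee_pos: [0.6131, -0.0042, 0.1062]
ft_force: [-1.2, 2.8, -0.4]
grasp_force: 1.3
ee_pos: [0.613, -0.006, 0.1063]
ft_force: [-1.2, 2.6, -0.2]
grasp_force: 1.3
```

```bash
python3 -m inch '{"delta_pos":[[-0.03,0,0],[-0.03,0,0],[-0.03,0,0]],"delta_rot":[[0,0,0],[0,0,0],[0,0,0]],"fingers":[0,0,0]}' | grep -E "ee|force"
python3 -m inch '{"delta_pos":[[-0.03,0,0],[-0.03,0,0]],"delta_rot":[[0,0,0],[0,0,0]],"fingers":[0,0]}' | grep -E "ee|force"
```

```text
ee_pos: [0.6128, -0.0087, 0.1062]
ft_force: [-1.1, 2.6, -0.8]
grasp_force: 1.3
ee_pos: [0.6127, -0.0105, 0.1062]
ft_force: [-1.6, 2.7, 0.0]
grasp_force: 1.3
```

```bash
python3 -m inch '{"delta_pos":[[-0.03,0,0],[-0.03,0,0],[-0.03,0,0]],"delta_rot":[[0,0,0],[0,0,0],[0,0,0]],"fingers":[0,0,0]}' | grep -E "ee|force"
python3 -m inch '{"delta_pos":[[-0.03,0,0],[-0.03,0,0]],"delta_rot":[[0,0,0],[0,0,0]],"fingers":[0,0]}' | grep -E "ee|force"
```

```text
ee_pos: [0.6126, -0.0132, 0.1062]
ft_force: [-1.6, 3.0, -1.1]
grasp_force: 1.3
ee_pos: [0.6126, -0.015, 0.1063]
ft_force: [-1.6, 2.4, -0.3]
grasp_force: 1.4
```

Something is starting to register (1.4), so shorter calls now.

```bash
python3 -m inch '{"delta_pos":[[-0.03,0,0],[-0.03,0,0]],"delta_rot":[[0,0,0],[0,0,0]],"fingers":[0,0]}' | grep -E "ee|force"
```

```text
ee_pos: [0.6125, -0.0166, 0.1063]
ft_force: [-2.0, 3.1, -0.4]
grasp_force: 1.7
```

```bash
python3 -m inch '{"delta_pos":[[-0.03,0,0],[-0.01,0,0],[0,0,0]],"delta_rot":[[0,0,0],[0,0,0],[0,0,0]],"fingers":[0,0,0]}' | grep -E "ee|force"
```

```text
ee_pos: [0.6124, -0.0179, 0.1063]
ft_force: [-1.7, 3.9, -0.7]
grasp_force: 1.9
```

About 1.2 N on the plunger, roughly mid-stroke. I'll hold, then back off and rise.

```bash
python3 -m inch '{"delta_pos":[[0,0,0],[0,0,0],[0,0,0]],"delta_rot":[[0,0,0],[0,0,0],[0,0,0]],"fingers":[0,0,0]}' | grep -E "ee|force"
python3 -m inch '{"delta_pos":[[0.05,0,0],[0.2,0,0],[0.6,0,0],[0.6,0,0],[0,0,-1],[0,0,-1],[0,0,-1],[0,0,0],[0,0,0]],"delta_rot":[[0,0,0],[0,0,0],[0,0,0],[0,0,0],[0,0,0],[0,0,0],[0,0,0],[0,0,0],[0,0,0]],"fingers":[0,0,0,0,0,0,0,0,0]}'
python3 -c "
from h import *
c,W=cam('side')
x,y,z=[W[...,i] for i in range(3)]
m=(abs(x-.615)<.06)&(y>-.12)&(y<.1)&(z>.059)&(z<.068);print('plate',m.sum(),np.nanpercentile(y[m],[2,50,98]))
cv2.imwrite('pics/s5.png',cv2.resize(c[120:280,200:420],None,fx=3.6,fy=3.6)[:,:,::-1])
"
```

```text
ee_pos: [0.6124, -0.0179, 0.1064]
ft_force: [-0.1, 3.6, -0.2]
grasp_force: 1.9
t: 22.22
ee_pos: [0.6145, 0.0262, 0.1953]
tool_rot: [-0.0, 0.729, 0.685, -0.0]
ft_force: [-0.4, 0.3, -0.1]
width: -0.0003
grasp_force: 0.0
plate 227 [-1.08027084e-01 -4.35003350e-02  7.70469502e-05]
```

View pics/s5.png

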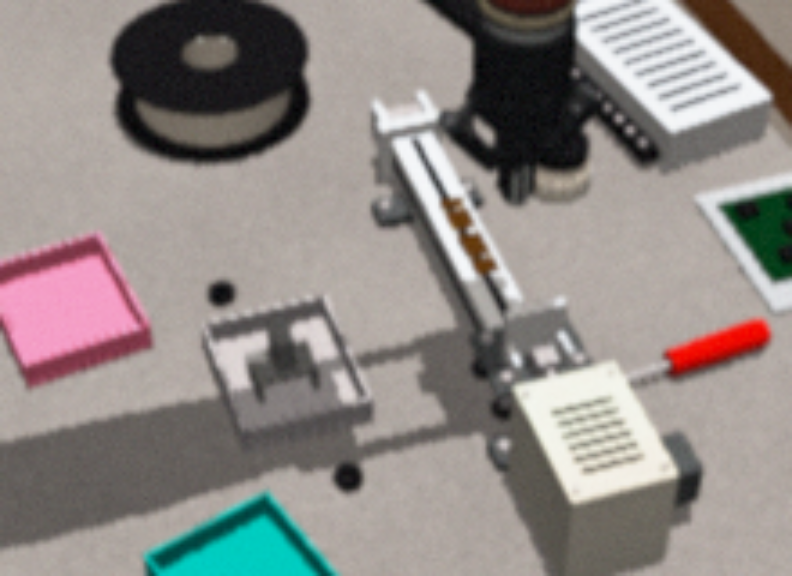

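The carriage sits at the hood with its pin inside (540,330), the clip is in the tray (285,360), and the arm is clear of everything. Handing in.

```bash
python3 -c "
from rig import arm
print(arm.hand_in())"
```

```text
the job is handed in; nothing more can be done
None
```

I handed the job in at about 22 s of the 72 s allowed: the clip is in the steel tray, and the carriage broke free and rests with its pin pressing the end stop at about 1.2 N (estimated from the finger force). The hand-in gave no verdict.

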